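# Make up the fitting kits for a drawer and a cabinet door

## Robot

A 6-joint arm with a two-finger parallel gripper is mounted at the origin on the work surface. World frame = base frame: x ahead of the robot, y to its left, z up, the work surface at z = 0. Lengths are in mm, angles in rad, forces in N, time in s.
With the tool pointing down it reaches from about 400 to 925 mm from the base axis. Payload 12.5 kg.
Tool frame: the origin (TCP) lies midway between the tips of the shut fingers; the grasp point (between the pads) lies 19 mm behind it; z points along the fingers, y is the line along which they close (so a half turn about z gives the same grasp; the last joint's range is limited). The gripper opens to 95 mm and grips with 3 to 60 N. Pads are 20 mm wide; open, the fingers measure 119 mm over their backs; the gripper's body (75 mm by 180 mm) begins 59 mm behind the grasp point.
Start: joints at [-1.359, 0.491, 1.559, -0, 1.092, -0.106], TCP at [195.322, -593.714, 214.661] pointing down, gripper open.
Joint ranges: [-3.1, 3.1], [-0.84, 2.19], [0.05, 2.79], [-1.13, 4.28], [0.06, 2.93], [-2.69, 2.69]. Speed limits (rad/s): [2.22, 2.22, 2.79, 3.14, 3.14, 3.14].

## Interface

Orientations are given as [roll, pitch, yaw] about the fixed x, y, z axes, in that order (R = Rz(yaw) Ry(pitch) Rx(roll)).
In Python, from cell import * gives the robot as it stands.
- The arm moves only by the tool servo_tool, never from a script. Its argument "moves" is one flat list of numbers, 5 for each row, row after row: the shift along the world's x, y, z as a fraction of full scale, then the turn about the world's z as a fraction of full scale, then the opening, from 0 (shut) to 1 (fully open). A call has 1 to 12 rows; each row is the pose to reach, as a shift and turn from the pose commanded when the call began, turning the shorter way round; what a row does not reach only later rows make up. Full scale, the value 1, is 400 mm for a shift and 180 degrees for a turn. A row lasts 1/12 s, in which the tool goes at most 41.7 mm and 7.16 degrees, less where a joint would pass 70% of its speed; a pose out of reach is approached as far as the arm can. A call with a number of a shift or a turn outside -1 to 1 is refused whole. A call with a gripper value outside its range is refused whole. The fingers move at their own pace and stop on an object; the grip force is fixed at half the most. Time passes only in rows, so rows that repeat a pose let the fingers close. It gives the time, the measured TCP pose, the force, the opening and the grip force at its end, in the units of the state.
- state(): the state, without advancing time (a new reading comes with each control period).
- read_camera(name): name is "scene" or "top"; returns (picture, depth): 384x512x3 uint8, blue, green, red; 384x512 float32, mm along the optical axis (not along the pixel's ray), 0 where there is no reading.
- get_calibration(name): a dict with "K" (3x3 intrinsics, pixels), "k1" (the pictures are not rectified: a ray, as slopes to the right and down, at radius r is drawn at 1 + k1 r^2 times it, then the intrinsics apply), "R" (3x3) and "t" (3): a world point X has camera coordinates R X + t. Camera axes: x right, y down, z forward; pixel columns grow to the right and rows downward; lengths in mm; the calibration is good to about 2 mm. A picture is of the moment at which its call begins. get_calibration takes no time and is no camera call.
- job_done(): hands the job in; it is judged then, once.
The state is a dict: "t": time; "joints": joint angles; "qvel": joint speeds; "tau": joint torques, N m; "eef_pos": TCP position; "tcp_rot": TCP orientation; "ft_force": force on the tool from outside, world axes, zero at the start; "moment": the same for the moment, N m; "opening": opening from 0.0 (shut) to 1.0 (fully open); "grip_force": force on a finger pad.
Only numpy, scipy, OpenCV 4.12 (cv2) and the standard library are available. Lean on these libraries where they do the work, as an engineer would, in place of code of your own. Each camera call takes 0.05 s, during which the arm holds its last target. There are 200 camera calls.

## Task

Make up the two kits of fittings from the stock on the black mat. The drawer kit goes in the tray with two long compartments: the longer bridge pull and the soft-close damper; the door kit goes in the tray with one long and two short compartments: the shorter bridge pull in the long one, the cup hinge and the magnetic catch in the short ones. Put one part to a compartment, set down (not dropped) flat on its floor and the same way up as it lies now, and leave the knob, the shell pull and the butt hinge where they are.

Things in the scene. Friction and masses are not known exactly. Their poses are not given: they have to be found in the camera images.
- long_pull: Longer bridge pull (handle): brushed aluminium, 172 long (x) x 18 wide (y) x 28 high, standing on two feet 12 x 18 at its ends; the flat bar between them is 8 thick (20 to 28 up), open underneath. 0.12 kg. Origin: centre of its underside, z up. Grip the bar at mid-length across its width. Starts on the black mat (top at 3 mm), within 0.13 rad of world x.
- short_pull: Shorter bridge pull: same section and finish as the long one, but 108 mm long (x) x 18 wide (y) x 28 high. 0.08 kg. Origin: centre of its underside, z up. Starts on the black mat (top at 3 mm), within 0.13 rad of world x.
- damper: Soft-close damper: slim grey plastic block 90 x 20 (y) x 18 mm high with a steel plunger 11 thick out of its +x end. Origin: on the underside; block spans x -51 to +39, plunger to +53 mm; z up. 0.06 kg. Grip across the 20 mm. Starts on the black mat (top at 3 mm), within 0.13 rad of world x.
- cup_hinge: Concealed hinge, steel, 0.09 kg: arm 18 wide (y), 20 high, x -38 to +14 mm, then a round cup 35 across, 11 high, centred at x +25, under a cross flange 48 (y) x 16, top at 13. Origin: under the arm near the centre of mass; x towards the cup, z up. Grip the arm's sides 0 to 10 mm behind the origin. Yaw within 0.25 rad of world x. On the black mat (top at 3 mm).
- catch: Magnetic door catch (attracts nothing here): white plastic block 44 (x) x 16 (y) x 18 mm high, two steel strips on top, a 4 mm high screw ear at each end (62 over the ears). 0.04 kg. Origin: centre of its underside, z up. Grip across the 16 mm. Yaw within 0.7 rad of world x. On the black mat (top at 3 mm).
- knob: Round aluminium cabinet knob, 31 mm across, 29 high, standing on its 22 mm foot. In neither kit: leave it. Origin: centre of its underside. On the black mat (top at 3 mm).
- shell_pull: Shell (cup) pull, aluminium: a quarter-round hood, hollow and open on its +y side, 90 (x) x 27 (y) x 27 mm high, with a small flat screw lug at each end (116 over the lugs). In neither kit: leave it. Origin: centre of its underside. On the black mat (top at 3 mm).
- butt_hinge: Flat brass butt hinge lying open, 64 (x) x 48 (y) x 7 mm. In neither kit: leave it. Origin: centre of its underside. A tape measure 68 x 36 x 62 mm high also stands among these small parts. On the black mat (top at 3 mm).
- drawer_tray: Drawer kit tray: shallow grey plastic, fixed, 222 (x) x 156 (y) mm, floor 3 thick, walls 4 thick, their tops 14 above the worktop. A wall along x at y = 0 makes two long compartments, each 214 x 72 inside, centred at y = +38 and -38 mm. Origin: centre of its underside on the worktop. Left or right of the mat; yaw within 0.15 rad.
- door_tray: Door kit tray: fixed; size, floor and walls as the drawer tray's, but its -y half is parted once more: one long compartment 214 x 72 mm centred at y = +38, two short ones 105 (x) x 72 (y) inside, centred at (x, y) = (54.5, -38) and (-54.5, -38) mm. Origin: centre of its underside. Left or right of the mat; yaw within 0.15 rad.

How it is judged (in metres and radians):
At the end, for the whole second after the job is handed in: Long pull and damper each in its own long compartment of the drawer tray; short pull in the long, hinge and catch each in its own short compartment of the door tray: origin inside the compartment's outline, under 8 mm above the tray's underside, upright within 0.12 rad, at rest (z of each of long_pull, damper in the frame of drawer_tray below 0.008 m and angle between each of long_pull, damper, short_pull, cup_hinge, catch's own z axis and vertical below 0.12 rad and linear speed of each of long_pull, damper, short_pull, cup_hinge, catch below 0.02 m/s and angular speed of each of long_pull, damper, short_pull, cup_hinge, catch below 0.3 rad/s and z of each of short_pull, cup_hinge, catch in the frame of door_tray below 0.008 m and (((x of long_pull in the frame of drawer_tray between -0.107 and 0.107 m and y of long_pull in the frame of drawer_tray between 0.002 and 0.074 m) and (x of damper in the frame of drawer_tray between -0.107 and 0.107 m and y of damper in the frame of drawer_tray between -0.074 and -0.002 m)) or ((x of long_pull in the frame of drawer_tray between -0.107 and 0.107 m and y of long_pull in the frame of drawer_tray between -0.074 and -0.002 m) and (x of damper in the frame of drawer_tray between -0.107 and 0.107 m and y of damper in the frame of drawer_tray between 0.002 and 0.074 m))) and x of short_pull in the frame of door_tray between -0.107 and 0.107 m and y of short_pull in the frame of door_tray between 0.002 and 0.074 m and (((x of cup_hinge in the frame of door_tray between 0.002 and 0.107 m and y of cup_hinge in the frame of door_tray between -0.074 and -0.002 m) and (x of catch in the frame of door_tray between -0.107 and -0.002 m and y of catch in the frame of door_tray between -0.074 and -0.002 m)) or ((x of cup_hinge in the frame of door_tray between -0.107 and -0.002 m and y of cup_hinge in the frame of door_tray between -0.074 and -0.002 m) and (x of catch in the frame of door_tray between 0.002 and 0.107 m and y of catch in the frame of door_tray between -0.074 and -0.002 m)))); the robot touches nothing.
It fails at once if the knob, the shell pull or the butt hinge, which belong to neither kit, is shifted by more than 30 mm (distance of any of knob, shell_pull, butt_hinge from where it was at the start of the episode above 0.03 m).
It fails at once if a kit part is dropped or flung (over 0.7 m/s, about a 25 mm fall, with no finger on it) ((linear speed of long_pull above 0.7 m/s and contact force between the fingers and long_pull below 0.05 N) or (linear speed of short_pull above 0.7 m/s and contact force between the fingers and short_pull below 0.05 N) or (linear speed of damper above 0.7 m/s and contact force between the fingers and damper below 0.05 N) or (linear speed of cup_hinge above 0.7 m/s and contact force between the fingers and cup_hinge below 0.05 N) or (linear speed of catch above 0.7 m/s and contact force between the fingers and catch below 0.05 N)).
It also fails if it takes over 109 s, if anything falls off the work surface, if the arm or the gripper's body presses on something with over 40 N, if the wrist force passes 120 N, or if a joint passes its speed limit or range.

## Working session

There is one attempt and no reset: what is moved stays moved. The work goes in short steps, Python scripts to look and compute and a tool call to move; the robot and the scene stay as the last step left them, time stands still between calls to the robot, and variables do not carry over. Pictures are saved under pics/ and viewed, at most 14 in all, crops included, and the job is handed in when it is done.

Besides the shell and the picture viewer there is one more tool, called after ">>>" as name(argument=value, ...) on one line, values as JSON. servo_tool: Moves the arm, as the interface text tells. Its arguments: {"type":"object","properties":{"moves":{"type":"array"}},"required":["moves"]}

```bash
mkdir -p pics; ls; python3 - <<'E'
from cell import *
import cv2, numpy as np
for n in ("top","scene"):
    p,d=read_camera(n); cv2.imwrite(f"pics/{n}0.png",p); np.save(f"{n}0.npy",d)
    c=get_calibration(n); print(n,{k:np.round(v,4).tolist() if not np.isscalar(v) else v for k,v in c.items()})
s=state(); print(s)
E
```

```text
pics
top {'K': [[349.1881, 0.0, 257.4063], [0.0, 349.1881, 190.902], [0.0, 0.0, 1.0]], 'k1': -0.08032480969786575, 'R': [[0.0261, -0.9997, 0.0016], [-0.9911, -0.0261, -0.1304], [0.1304, 0.0018, -0.9915]], 't': [-19.3929, 542.0888, 736.2879]}
scene {'K': [[470.715, 0.0, 259.0131], [0.0, 470.715, 194.145], [0.0, 0.0, 1.0]], 'k1': -0.07535437903750153, 'R': [[0.3251, 0.9456, 0.0155], [0.6781, -0.2217, -0.7007], [-0.6591, 0.2383, -0.7133]], 't': [-197.275, -348.8088, 1417.3862]}
{'t': 0.1, 'joints': array([-1.35858681e+00,  4.91502451e-01,  1.55936803e+00, -1.14183512e-05,
        1.09170462e+00, -1.05610254e-01]), 'qvel': array([ 0.00105782, -0.00065373, -0.00386112, -0.00037733,  0.00012302,
        0.00125898]), 'tau': array([ 4.43812169e-03, -6.13622904e+01, -2.58606756e+01,  6.94564800e-02,
        4.70355107e-02, -5.80599112e-05]), 'eef_pos': array([ 195.27937946, -593.49253462,  214.12526603]), 'tcp_rot': array([-3.14061461e+00, -9.34924840e-05,  3.17824993e-01]), 'ft_force': array([-0.17212781, -0.21202898,  0.27544171]), 'moment': array([ 0.00638698,  0.05378949, -0.00591064]), 'grip_force': 0.0, 'opening': 0.9981442677687566}
```

View pics/top0.png

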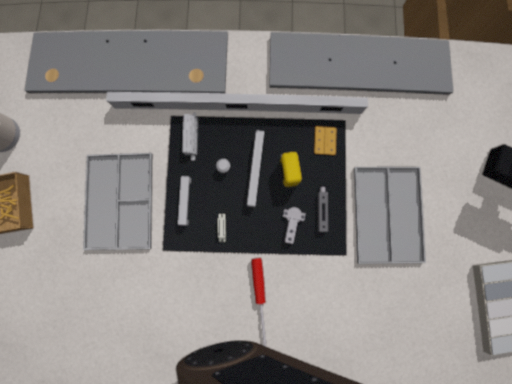

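View pics/scene0.png

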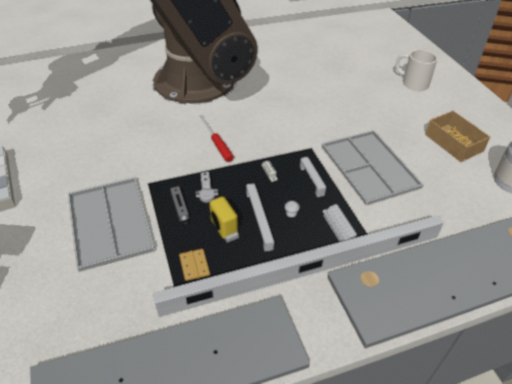

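The top view shows the door tray on the left (about 118,202) and the drawer tray on the right (about 390,215). On the mat, the long pull is at (256,168), short pull (184,201), catch (222,228), cup hinge (293,222) and damper (323,210). The parts to leave are the knob (223,166), shell pull (190,135) and butt hinge (325,140); the tape stands at (291,169). The scene view agrees with this.

```bash
cat > h.py <<'E'
import numpy as np, cv2
from cell import *
def load(n): 
    c=get_calibration(n); return c
def rays(c,uv):
    K=np.array(c["K"]); uv=np.asarray(uv,float).reshape(-1,1,2)
    D=np.array([c["k1"],0,0,0,0.])
    return cv2.undistortPoints(uv,K,D)[:,0]
def on_plane(c,uv,z):
    r=np.c_[rays(c,uv),np.ones(len(np.reshape(uv,(-1,2))))]
    R=np.array(c["R"]);t=np.array(c["t"]); o=-R.T@t; d=r@R
    return o+d*((z-o[2])/d[:,2])[:,None]
def cloud(c,dep):
    h,w=dep.shape; u,v=np.meshgrid(np.arange(w),np.arange(h))
    r=np.c_[rays(c,np.c_[u.ravel(),v.ravel()]),np.ones(h*w)]*dep.reshape(-1,1)
    return ((r-np.array(c["t"]))@np.array(c["R"])).reshape(h,w,3)
def to_pix(c,P):
    rv=cv2.Rodrigues(np.array(c["R"]))[0]
    return cv2.projectPoints(np.asarray(P,float).reshape(-1,1,3),rv,np.array(c["t"],float),np.array(c["K"]),np.array([c["k1"],0,0,0,0.]))[0][:,0]
def ortho(n,img,x0,x1,y0,y1,z,s):
    "top-down rectified: rows from x1 down to x0, cols from y1 to y0, s px/mm"
    xs=np.arange(x1,x0,-1/s); ys=np.arange(y1,y0,-1/s)
    Y,X=np.meshgrid(ys,xs); p=to_pix(load(n),np.c_[X.ravel(),Y.ravel(),np.full(X.size,z)]).reshape(*X.shape,2).astype(np.float32)
    return cv2.remap(img,p[...,0],p[...,1],cv2.INTER_CUBIC)
E
python3 - <<'E'
from h import *
c=load("top"); d=np.load("top0.npy"); P=cloud(c,d); img=cv2.imread("pics/top0.png")
z=P[...,2]; print("table z",np.median(z[270:330,100:200]),z[270:330,100:200].std(),"mat",np.median(z[235:250,250:280]), "rail",np.percentile(z[95:110,120:350],[50,95]))
for n,(u0,u1,v0,v1) in dict(long=(243,268,126,210),short=(176,192,173,230),damper=(314,331,184,236),hinge=(281,307,203,246),catch=(214,229,210,245),knob=(214,232,156,176),shell=(180,200,112,163),butt=(312,340,123,157),tape=(279,304,149,189)).items():
    Q=P[v0:v1,u0:u1].reshape(-1,3); g=img[v0:v1,u0:u1].max(2).ravel()
    m=(Q[:,2]>(14 if n not in("butt",) else 5.5))
    q=Q[m]; r=cv2.minAreaRect(q[:,:2].astype(np.float32)); print(n,m.sum(),np.round(q.mean(0),1),"zmax",np.round(np.percentile(q[:,2],95),1),np.round(np.ravel(r[0]+r[1]+(r[2],)),1))
    m=g>70
    if n!="tape":
        q=on_plane(c,np.argwhere(m.reshape(v1-v0,u1-u0))[:,::-1]+[u0,v0],{"long":31,"short":31,"knob":31,"butt":10}.get(n,20)); r=cv2.minAreaRect(q[:,:2].astype(np.float32)); print("   col",m.sum(),np.round(np.ravel(r[0]+r[1]+(r[2],)),1))
o=ortho("top",img,400,760,-190,180,20,2); print(o.shape); cv2.imwrite("pics/o1.png",cv2.resize(o,None,fx=.8,fy=.8))
a=ortho("top",img,420,680,140,340,14,2); b=ortho("top",img,420,680,-380,-180,14,2); cv2.imwrite("pics/o2.png",np.hstack([a,b])); print(a.shape)
E
```

```text
table z -0.19333490213622206 50.5699293638462 mat 3.1457598310228376 rail [48.06779309 51.55472618]
long 609 [592.    1.   42.1] zmax 33.5 [561.6   2.4  26.6 238.8  87.9]
   col 737 [596.3   0.7  21.6 175.8  84.7]
short 428 [517.8 158.4  33.9] zmax 33.0 [474.9 106.5 216.4  93.3  50.4]
   col 507 [5.187e+02 1.584e+02 1.118e+02 2.480e+01 1.000e-01]
damper 393 [ 505.5 -151.9   28.8] zmax 23.5 [ 470.3 -108.4   87.7  192.4   40.1]
   col 338 [ 5.088e+02 -1.536e+02  1.016e+02  1.820e+01  2.000e-01]
hinge 376 [474.4 -83.7  32.2] zmax 25.2 [461.1 -69.   62.8 114.6  45.9]
   col 483 [470.1 -89.   80.1  49.4   1.4]
catch 143 [460.9  73.1  20.8] zmax 23.8 [461.3  73.   40.   15.4   2. ]
   col 242 [461.3  73.9  62.3  17.9   2.1]
knob 143 [599.   73.7  34.9] zmax 33.5 [525.3  43.6 192.6  29.3  22.4]
   col 173 [599.7  73.7  32.2  31.5   2.1]
shell 484 [669.6 154.8  32.8] zmax 30.6 [569.5 100.  326.8  62.3  29.1]
   col 704 [669.1 157.4 114.9  45.1   1.1]
butt 515 [ 668.5 -160.2   11.3] zmax 10.5 [ 565.  -108.2   68.9  311.8   62.9]
   col 639 [ 669.5 -160.2   51.9   69.4   89.5]
tape 593 [589.  -74.9  63.5] zmax 66.7 [531.1 -59.8  55.1 200.4  74.6]
(720, 740, 3)
(520, 400, 3)
```

View pics/o1.png

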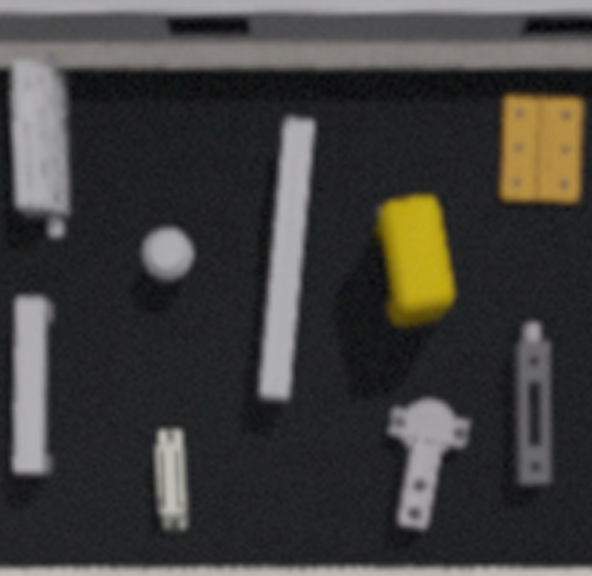

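View pics/o2.png

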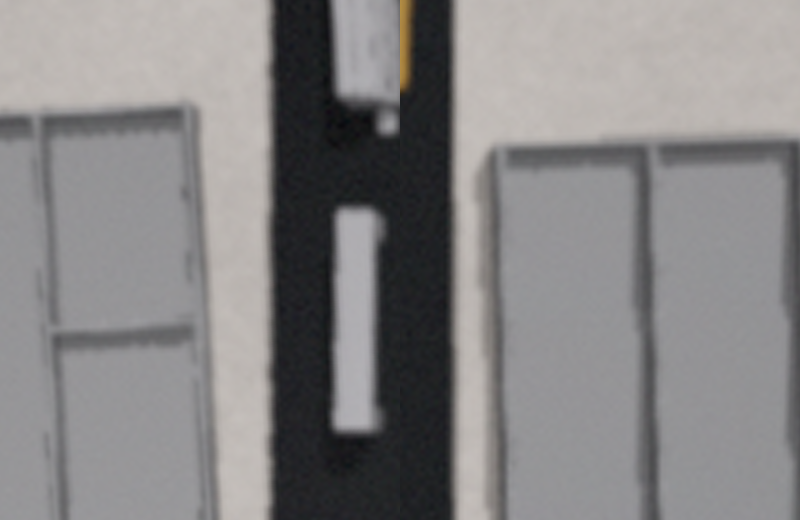

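The rectified view shows part yaws of about -0.09 for the long pull, 0 for the short pull and damper, -0.15 for the hinge and +0.05 for the catch. The trays were cut off in that crop, so I'll refine the part tops by height and view both trays whole.

```bash
python3 - <<'E'
from h import *
c=load("top"); d=np.load("top0.npy"); P=cloud(c,d); img=cv2.imread("pics/top0.png")
for n,x,y,rx,ry,z0,z1 in [("long",596,1,95,22,26,36),("short",518,158,65,22,26,36),("damper",505,-153,50,18,16,26),("hinge",470,-90,50,35,10,28),("hingearm",455,-93,30,20,19,28),("catch",461,73,30,18,16,26)]:
    m=(abs(P[...,0]-x)<rx)&(abs(P[...,1]-y)<ry)&(P[...,2]>z0)&(P[...,2]<z1)
    q=P[m]; r=cv2.minAreaRect(q[:,:2].astype(np.float32)); l=cv2.fitLine(q[:,:2].astype(np.float32),cv2.DIST_HUBER,0,.01,.01).ravel()
    print(n,len(q),np.round(q.mean(0),1),np.round(np.ravel(r[0]+r[1]+(r[2],)),1),"yaw",round(float(np.arctan(l[1]/l[0])),3))
a=ortho("top",img,380,640,190,390,14,1.9); b=ortho("top",img,360,620,-400,-200,14,1.9); cv2.imwrite("pics/o3.png",np.hstack([a,b])); print(a.shape)
E
```

```text
long 593 [595.    1.   30.8] [596.4   1.   18.1 169.2  84.7] yaw -0.091
short 410 [518.2 159.5  30.7] [518.9 160.   18.8 107.9  89.2] yaw -0.007
damper 369 [ 503.4 -153.4   21.1] [ 5.055e+02 -1.534e+02  9.500e+01  1.890e+01  3.000e-01] yaw 0.002
hinge 409 [476.9 -85.4  19.1] [471.3 -84.6  47.7  79.7  79.7] yaw -0.183
hingearm 183 [458.3 -82.5  23.1] [457.6 -82.   17.9  51.7  79.7] yaw -0.136
catch 133 [461.2  73.7  21.2] [461.3  73.8  40.   13.9   1.9] yaw 0.037
(494, 380, 3)
```

View pics/o3.png

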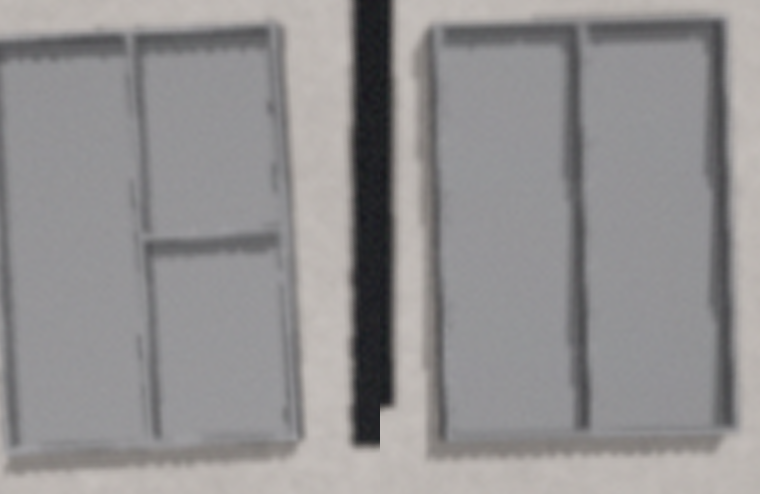

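The tray corners give these poses: door tray centre about (514.5, 313.4) with yaw 0.05, and drawer tray centre about (499.5, -307) with yaw 0.024. The measured part tops and sizes match the given dimensions. First move is towards the damper.

>>> servo_tool(moves=[0.6, 0.85, -0.25, -0.101, 0.4, 0.6, 0.85, -0.25, -0.101, 0.4, 0.6, 0.85, -0.25, -0.101, 0.4, 0.6, 0.85, -0.25, -0.101, 0.4, 0.6, 0.85, -0.25, -0.101, 0.4, 0.6, 0.85, -0.25, -0.101, 0.4, 0.6, 0.85, -0.25, -0.101, 0.4, 0.6, 0.85, -0.25, -0.101, 0.4, 0.6, 0.85, -0.25, -0.101, 0.4, 0.6, 0.85, -0.25, -0.101, 0.4, 0.6, 0.85, -0.25, -0.101, 0.4, 0.6, 0.85, -0.25, -0.101, 0.4])

```text
t: 1.1
eef_pos: [436.2, -251.3, 113.8]
tcp_rot: [-3.141, 0.001, 0.004]
ft_force: [-0.5, 1.1, -0.7]
opening: 0.405
grip_force: 0.0
```

>>> servo_tool(moves=[0.17, 0.25, 0, 0, 0.4, 0.17, 0.25, 0, 0, 0.4, 0.17, 0.25, 0, 0, 0.4, 0.17, 0.25, 0, 0, 0.4, 0.17, 0.25, -0.1, 0, 0.4, 0.17, 0.25, -0.1, 0, 0.4, 0.17, 0.25, -0.1, 0, 0.4])

```text
t: 1.68
eef_pos: [502.2, -154.4, 73.9]
tcp_rot: [-3.14, 0.004, -0.0]
ft_force: [-0.4, 0.4, 0.1]
opening: 0.397
grip_force: 0.0
```

>>> servo_tool(moves=[0, 0, -0.07, 0, 0.4, 0, 0, -0.13, 0, 0.4, 0, 0, -0.17, 0, 0.4, 0, 0, -0.17, 0, 0.4, 0, 0, -0.17, 0, 0, 0, 0, -0.17, 0, 0, 0, 0, -0.17, 0, 0, 0, 0, -0.17, 0, 0, 0, 0, -0.17, 0, 0])

```text
t: 2.43
eef_pos: [503.9, -154.2, 8.2]
tcp_rot: [3.14, -0.002, 0.001]
ft_force: [-2.3, -2.3, 8.4]
opening: 0.205
grip_force: 30.0
```

>>> servo_tool(moves=[0, 0, 0.05, 0, 0, 0, 0, 0.15, 0, 0, -0.007, -0.08, 0.15, 0.008, 0, -0.007, -0.16, 0.15, 0.008, 0, -0.007, -0.24, 0.15, 0.008, 0, -0.007, -0.32, 0.15, 0.008, 0, -0.007, -0.4, 0.15, 0.008, 0, -0.007, -0.478, 0.15, 0.008, 0, -0.007, -0.478, 0.1, 0.008, 0, -0.007, -0.478, 0.1, 0.008, 0])

```text
t: 3.27
eef_pos: [499.3, -345.7, 45.0]
tcp_rot: [-3.14, 0.002, 0.023]
ft_force: [-0.9, 1.5, -2.2]
opening: 0.208
grip_force: 30.0
```

```bash
python3 - <<'E'
from h import *
p,d=read_camera("scene"); cv2.imwrite("pics/s1.png",p); s=state(); print(s["eef_pos"],s["opening"],s["grip_force"],s["ft_force"])
E
```

```text
[ 499.53068604 -344.64149484   45.97293368] 0.20699547599506835 29.999554753303528 [ 0.09231776  1.07187504 -0.75475659]
```

View pics/s1.png

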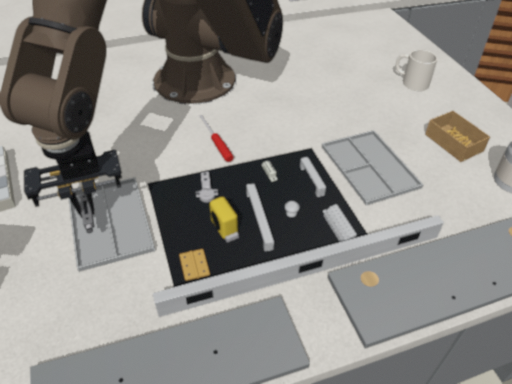

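The damper is in the gripper, over the far drawer compartment at about (88,205). Next I'll lower and release it.

>>> servo_tool(moves=[0, 0, -0.06, 0, 0, 0, 0, -0.09, 0, 0, 0, 0, -0.098, 0, 0, 0, 0, -0.1, 0, 0, 0, 0, -0.1, 0, 0, 0, 0, -0.1, 0, 0.36, 0, 0, -0.1, 0, 0.36, 0, 0, -0.1, 0, 0.36, 0, 0, -0.05, 0, 0.36, 0, 0, 0.05, 0, 0.36, 0, 0, 0.15, 0, 0.36])

```text
t: 4.23
eef_pos: [500.0, -344.2, 106.9]
tcp_rot: [-3.139, 0.002, 0.026]
ft_force: [0.9, -0.8, 0.2]
opening: 0.357
grip_force: 0.0
```

>>> servo_tool(moves=[0.239, 0.865, 0.02, -0.036, 0.5, 0.239, 0.865, 0.02, -0.036, 0.5, 0.239, 0.865, 0.02, -0.036, 0.5, 0.239, 0.865, 0.02, -0.036, 0.5, 0.239, 0.865, 0.02, -0.036, 0.5, 0.239, 0.865, 0.02, -0.036, 0.5, 0.239, 0.865, 0.02, -0.036, 0.5, 0.239, 0.865, 0.02, -0.036, 0.5, 0.239, 0.865, 0.02, -0.036, 0.5, 0.239, 0.865, 0.02, -0.036, 0.5, 0.239, 0.865, 0.02, -0.036, 0.5])

```text
t: 5.15
eef_pos: [596.1, 2.6, 114.7]
tcp_rot: [3.141, 0.0, -0.085]
ft_force: [-0.1, -0.3, -0.5]
opening: 0.5
grip_force: 0.0
```

>>> servo_tool(moves=[0, 0, -0.09, 0, 0.5, 0, 0, -0.18, 0, 0.5, 0, 0, -0.25, 0, 0.5, 0, 0, -0.267, 0, 0.5, 0, 0, -0.267, 0, 0.5, 0, 0, -0.267, 0, 0, 0, 0, -0.267, 0, 0, 0, 0, -0.267, 0, 0, 0, 0, -0.267, 0, 0, 0, 0, -0.267, 0, 0, 0, 0, -0.267, 0, 0])

```text
t: 6.07
eef_pos: [596.5, 1.1, 8.7]
tcp_rot: [3.141, -0.001, -0.087]
ft_force: [-0.7, -1.2, 7.1]
opening: 0.182
grip_force: 30.0
```

>>> servo_tool(moves=[0, 0, 0.06, 0, 0, 0, 0, 0.15, 0, 0, 0, 0, 0.24, 0, 0, -0.036, -0.1, 0.26, 0.01, 0, -0.072, -0.2, 0.26, 0.02, 0, -0.108, -0.3, 0.26, 0.03, 0, -0.144, -0.4, 0.26, 0.036, 0, -0.18, -0.5, 0.26, 0.036, 0, -0.216, -0.6, 0.26, 0.036, 0, -0.244, -0.675, 0.24, 0.036, 0, -0.244, -0.675, 0.15, 0.036, 0, -0.244, -0.675, 0.1, 0.036, 0])

```text
t: 7.07
eef_pos: [497.2, -270.9, 46.4]
tcp_rot: [3.141, -0.0, 0.022]
ft_force: [-0.4, 0.8, -2.0]
opening: 0.181
grip_force: 30.0
```

```bash
python3 - <<'E'
from h import *
p,d=read_camera("scene"); cv2.imwrite("pics/s2.png",cv2.resize(p[130:300,20:300],None,fx=2,fy=2)); s=state(); print(s["eef_pos"],s["tcp_rot"],s["opening"],s["grip_force"])
E
```

```text
[ 496.15161937 -268.9711329    43.20162515] [-3.13840534  0.00446449  0.02325777] 0.18478050931744497 29.99470889568329
```

View pics/s2.png

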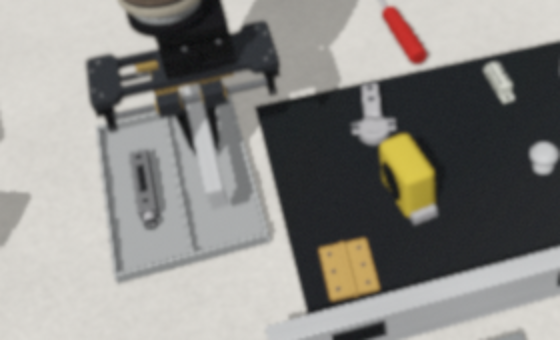

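The damper lies flat in its compartment at about (147,190) in the crop. The long pull hangs over the near compartment at about (208,150), so I'll lower it.

>>> servo_tool(moves=[0, 0, -0.06, 0, 0, 0, 0, -0.09, 0, 0, 0, 0, -0.098, 0, 0, 0, 0, -0.1, 0, 0, 0, 0, -0.1, 0, 0, 0, 0, -0.1, 0, 0.36, 0, 0, -0.1, 0, 0.36, 0, 0, -0.1, 0, 0.36, 0, 0, -0.05, 0, 0.36, 0, 0, 0.05, 0, 0.36, 0, 0, 0.15, 0, 0.36])

```text
t: 8.03
eef_pos: [498.0, -268.5, 108.3]
tcp_rot: [-3.14, 0.002, 0.026]
ft_force: [0.8, -0.3, 1.1]
opening: 0.358
grip_force: 0.0
```

>>> servo_tool(moves=[-0.09, 0.465, 0.15, -0.062, 0.5, -0.09, 0.465, 0.15, -0.062, 0.5, -0.09, 0.465, 0.15, -0.062, 0.5, -0.09, 0.465, 0.15, -0.062, 0.5, -0.09, 0.465, 0.15, -0.062, 0.5, -0.09, 0.465, 0.1, -0.062, 0.5, -0.09, 0.465, 0.05, -0.062, 0.5, -0.09, 0.465, 0.05, -0.062, 0.5])

```text
t: 8.7
eef_pos: [461.4, -81.9, 126.1]
tcp_rot: [-3.141, 0.003, -0.168]
ft_force: [0.2, -0.5, 0.9]
opening: 0.501
grip_force: 0.0
```

>>> servo_tool(moves=[0, 0, -0.09, 0, 0.5, 0, 0, -0.18, 0, 0.5, 0, 0, -0.27, 0, 0.5, 0, 0, -0.301, 0, 0.5, 0, 0, -0.301, 0, 0.5, 0, 0, -0.301, 0, 0, 0, 0, -0.301, 0, 0, 0, 0, -0.301, 0, 0, 0, 0, -0.301, 0, 0, 0, 0, -0.301, 0, 0, 0, 0, -0.301, 0, 0])

```text
t: 9.62
eef_pos: [462.9, -83.0, 8.3]
tcp_rot: [3.141, -0.001, -0.169]
ft_force: [-0.0, 0.7, 9.3]
opening: 0.186
grip_force: 30.0
```

>>> servo_tool(moves=[0, 0, 0.06, 0, 0, 0, 0, 0.15, 0, 0, 0, 0, 0.24, 0, 0, 0.025, 0.09, 0.26, 0.01, 0, 0.05, 0.18, 0.26, 0.02, 0, 0.075, 0.27, 0.26, 0.03, 0, 0.1, 0.36, 0.26, 0.04, 0, 0.124, 0.45, 0.26, 0.05, 0, 0.149, 0.54, 0.26, 0.06, 0, 0.174, 0.63, 0.26, 0.069, 0, 0.2, 0.72, 0.26, 0.069, 0, 0.224, 0.81, 0.26, 0.069, 0])

```text
t: 10.62
eef_pos: [552.2, 243.1, 111.8]
tcp_rot: [3.141, -0.0, 0.048]
ft_force: [1.3, -0.2, -1.5]
opening: 0.189
grip_force: 30.0
```

>>> servo_tool(moves=[0.025, 0.091, 0, 0, 0, 0.025, 0.091, -0.07, 0, 0, 0.025, 0.091, -0.14, 0, 0, 0.025, 0.091, -0.16, 0, 0, 0.025, 0.091, -0.16, 0, 0])

```text
t: 11.03
eef_pos: [560.9, 277.1, 45.6]
tcp_rot: [3.14, 0.004, 0.048]
ft_force: [-0.1, -0.4, -0.5]
opening: 0.189
grip_force: 30.0
```

```bash
python3 - <<'E'
from h import *
p,d=read_camera("scene"); cv2.imwrite("pics/s3.png",cv2.resize(p[100:260,50:440],None,fx=2,fy=2)); s=state(); print(s["eef_pos"],s["tcp_rot"],s["opening"],s["grip_force"])
E
```

```text
[561.83332671 277.14877413  47.26821312] [3.14096759e+00 1.64674207e-03 4.73266004e-02] 0.19167512579762033 29.995782673358917
```

View pics/s3.png

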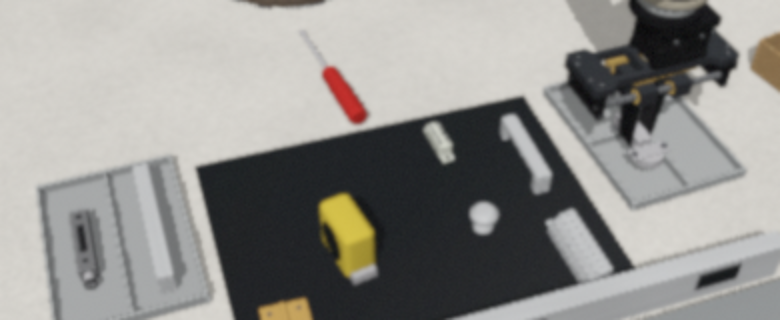

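The hinge is over the far short compartment at about (645,150), and the long pull and damper are both set down in the drawer tray. I'll lower the hinge, then fetch the short pull.

>>> servo_tool(moves=[0, 0, -0.06, 0, 0, 0, 0, -0.09, 0, 0, 0, 0, -0.098, 0, 0, 0, 0, -0.1, 0, 0, 0, 0, -0.1, 0, 0, 0, 0, -0.1, 0, 0.36, 0, 0, -0.1, 0, 0.36, 0, 0, -0.1, 0, 0.36, 0, 0, -0.05, 0, 0.36, 0, 0, 0.05, 0, 0.36, 0, 0, 0.15, 0, 0.36])

```text
t: 12.0
eef_pos: [561.4, 277.2, 107.7]
tcp_rot: [3.141, 0.003, 0.048]
ft_force: [-0.1, 0.5, 1.2]
opening: 0.362
grip_force: 0.0
```

>>> servo_tool(moves=[-0.109, -0.294, 0, -0.017, 0.5, -0.109, -0.294, 0, -0.017, 0.5, -0.109, -0.294, 0, -0.017, 0.5, -0.109, -0.294, -0.02, -0.017, 0.5, -0.109, -0.294, -0.05, -0.017, 0.5, -0.109, -0.294, -0.05, -0.017, 0.5])

```text
t: 12.5
eef_pos: [518.1, 159.2, 86.5]
tcp_rot: [3.141, 0.001, -0.007]
ft_force: [-0.0, -0.5, -0.7]
opening: 0.501
grip_force: 0.0
```

>>> servo_tool(moves=[0, 0, -0.09, 0, 0.5, 0, 0, -0.18, 0, 0.5, 0, 0, -0.199, 0, 0.5, 0, 0, -0.199, 0, 0.5, 0, 0, -0.199, 0, 0, 0, 0, -0.199, 0, 0, 0, 0, -0.199, 0, 0, 0, 0, -0.199, 0, 0, 0, 0, -0.199, 0, 0, 0, 0, -0.199, 0, 0])

```text
t: 13.33
eef_pos: [518.9, 160.0, 8.7]
tcp_rot: [-3.141, -0.001, -0.006]
ft_force: [-0.9, -0.3, 6.9]
opening: 0.185
grip_force: 30.0
```

>>> servo_tool(moves=[0, 0, 0.06, 0, 0, 0, 0, 0.16, 0, 0, -0.005, 0.08, 0.2, 0.017, 0, -0.01, 0.16, 0.2, 0.017, 0, -0.015, 0.24, 0.2, 0.017, 0, -0.015, 0.32, 0.2, 0.017, 0, -0.015, 0.4, 0.2, 0.017, 0, -0.015, 0.478, 0.2, 0.017, 0, -0.015, 0.478, 0.15, 0.017, 0, -0.015, 0.478, 0.1, 0.017, 0, -0.015, 0.478, 0.1, 0.017, 0])

```text
t: 14.25
eef_pos: [510.7, 350.8, 44.7]
tcp_rot: [3.139, 0.005, 0.049]
ft_force: [-0.2, -0.8, -0.3]
opening: 0.188
grip_force: 30.0
```

```bash
python3 - <<'E'
from h import *
p,d=read_camera("top"); cv2.imwrite("pics/t4.png",cv2.resize(p[110:290,60:440],None,fx=2,fy=2)); s=state(); print(s["eef_pos"],s["tcp_rot"],s["opening"],s["grip_force"])
E
```

```text
[511.43684923 350.73312991  46.45740171] [3.13989178 0.00332009 0.04800089] 0.18862984682483405 29.995083510875702
```

View pics/t4.png

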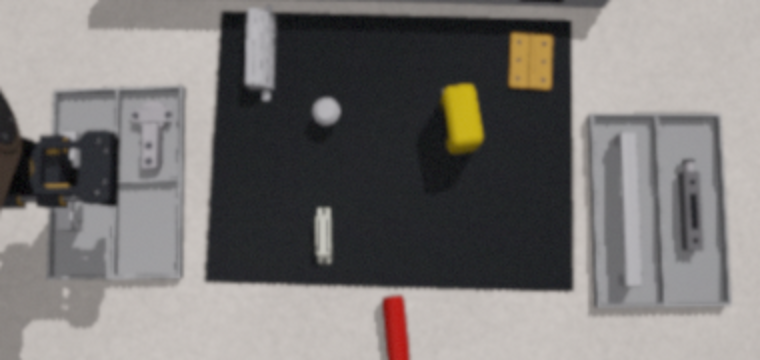

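The hinge is centred in its compartment at about (150,135), and both drawer parts lie well inside theirs. The gripper holds the short pull over the long door compartment, so I'll lower it and then fetch the catch.

>>> servo_tool(moves=[0, 0, -0.06, 0, 0, 0, 0, -0.09, 0, 0, 0, 0, -0.098, 0, 0, 0, 0, -0.1, 0, 0, 0, 0, -0.1, 0, 0, 0, 0, -0.1, 0, 0.36, 0, 0, -0.1, 0, 0.36, 0, 0, -0.1, 0, 0.36, 0, 0, -0.05, 0, 0.36, 0, 0, 0.05, 0, 0.36, 0, 0, 0.15, 0, 0.36])

```text
t: 15.22
eef_pos: [511.9, 350.6, 108.1]
tcp_rot: [3.14, 0.003, 0.047]
ft_force: [0.3, -0.6, 0.1]
opening: 0.36
grip_force: 0.0
```

>>> servo_tool(moves=[-0.128, -0.693, 0, 0, 0.5, -0.128, -0.693, 0, 0, 0.5, -0.128, -0.693, 0, 0, 0.5, -0.128, -0.693, 0, 0, 0.5, -0.128, -0.693, 0, 0, 0.5, -0.128, -0.693, 0, 0, 0.5, -0.128, -0.693, 0, 0, 0.5, -0.128, -0.693, 0, 0, 0.5, -0.128, -0.693, -0.05, 0, 0.5, -0.128, -0.693, -0.05, 0, 0.5])

```text
t: 16.05
eef_pos: [460.7, 73.4, 86.5]
tcp_rot: [3.142, 0.002, 0.046]
ft_force: [-0.5, -0.3, 0.1]
opening: 0.499
grip_force: 0.0
```

>>> servo_tool(moves=[0, 0, -0.09, 0, 0.5, 0, 0, -0.18, 0, 0.5, 0, 0, -0.202, 0, 0.5, 0, 0, -0.202, 0, 0.5, 0, 0, -0.202, 0, 0, 0, 0, -0.202, 0, 0, 0, 0, -0.202, 0, 0, 0, 0, -0.202, 0, 0, 0, 0, -0.202, 0, 0, 0, 0, -0.202, 0, 0])

```text
t: 16.88
eef_pos: [461.7, 73.9, 7.8]
tcp_rot: [3.141, -0.001, 0.048]
ft_force: [-1.3, 0.5, 10.4]
opening: 0.163
grip_force: 30.0
```

>>> servo_tool(moves=[0, 0, 0.06, 0, 0, 0, 0, 0.16, 0, 0, 0, 0.08, 0.2, 0, 0, 0, 0.16, 0.2, 0, 0, 0, 0.24, 0.2, 0, 0, 0, 0.32, 0.2, 0, 0, 0, 0.4, 0.2, 0, 0, 0, 0.497, 0.2, 0, 0, 0, 0.497, 0.15, 0, 0, 0, 0.497, 0.1, 0, 0, 0, 0.497, 0.1, 0, 0])

```text
t: 17.8
eef_pos: [459.7, 272.7, 44.6]
tcp_rot: [3.14, 0.004, 0.049]
ft_force: [-0.2, -0.5, -1.2]
opening: 0.164
grip_force: 30.0
```

>>> servo_tool(moves=[0, 0, -0.06, 0, 0, 0, 0, -0.09, 0, 0, 0, 0, -0.098, 0, 0, 0, 0, -0.1, 0, 0, 0, 0, -0.1, 0, 0, 0, 0, -0.1, 0, 0.36, 0, 0, -0.1, 0, 0.36, 0, 0, -0.1, 0, 0.36, 0, 0, -0.05, 0, 0.36, 0, 0, 0.05, 0, 0.36, 0, 0, 0.15, 0, 0.36])

```text
t: 18.72
eef_pos: [460.6, 272.3, 107.6]
tcp_rot: [3.14, 0.003, 0.047]
ft_force: [0.6, 1.4, 0.3]
opening: 0.354
grip_force: 0.0
```

>>> servo_tool(moves=[0, -0.5, 0.2, 0, 0.5, 0, -0.5, 0.2, 0, 0.5, 0, -0.5, 0.2, 0, 0.5, 0, -0.5, 0.2, 0, 0.5, 0, -0.5, 0.2, 0, 0.5, 0, -0.5, 0.2, 0, 0.5, 0, -0.5, 0.2, 0, 0.5])

```text
t: 19.3
eef_pos: [461.8, 70.8, 188.3]
tcp_rot: [3.141, -0.002, 0.044]
ft_force: [-0.6, 1.1, 0.4]
opening: 0.497
grip_force: 0.0
```

```bash
python3 - <<'E'
from h import *
p,d=read_camera("top"); cv2.imwrite("pics/t5.png",cv2.resize(p[110:290,60:440],None,fx=2,fy=2)); s=state(); print(s["eef_pos"],s["t"])
P=cloud(load("top"),d)
for n,x,y,r in [("long",498,-269,40),("damper",500,-345,20),("hinge",550,277,10),("short",512,351,30),("catch",462,273,10)]:
    m=(abs(P[...,0]-x)<r)&(abs(P[...,1]-y)<5); print(n,np.round(np.median(P[m][:,2]),1))
E
```

```text
[461.44730327  72.08148163 187.51741607] 19.35
long 30.7
damper 21.4
hinge nan
short 31.6
catch nan
  return _methods._mean(a, axis=axis, dtype=dtype,
  ret = ret.dtype.type(ret / rcount)
```

View pics/t5.png

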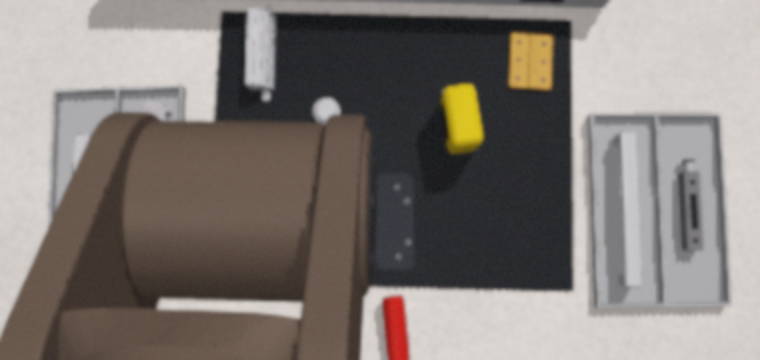

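The arm now hides the door tray from the top camera. I'll move it aside and look again.

>>> servo_tool(moves=[0, -0.8, 0, 0, 0.5, 0, -0.8, 0, 0, 0.5, 0, -0.8, 0, 0, 0.5, 0, -0.8, 0, 0, 0.5, 0, -0.8, 0, 0, 0.5, 0, -0.8, 0, 0, 0.5, 0, -0.8, 0, 0, 0.5, 0, -0.8, 0, 0, 0.5, 0, -0.8, 0, 0, 0.5, 0, -0.8, 0, 0, 0.5])

```text
t: 20.18
eef_pos: [461.6, -247.1, 185.9]
tcp_rot: [-3.14, 0.001, 0.047]
ft_force: [-0.1, 0.7, 0.6]
opening: 0.497
grip_force: 0.0
```

```bash
python3 - <<'E'
from h import *
p,d=read_camera("top"); cv2.imwrite("pics/t6.png",cv2.resize(p[110:290,60:440],None,fx=2,fy=2)); s=state(); print(s["eef_pos"],s["t"])
P=cloud(load("top"),d)
for n,x,y,r in [("hinge",550,277,10),("short",512,351,30),("catch",462,273,10)]:
    m=(abs(P[...,0]-x)<r)&(abs(P[...,1]-y)<5); print(n,np.round(np.median(P[m][:,2]),1))
E
```

```text
[ 461.52765625 -246.08625275  186.08310126] 20.2333
hinge 23.1
short 29.2
catch 20.9
```

View pics/t6.png

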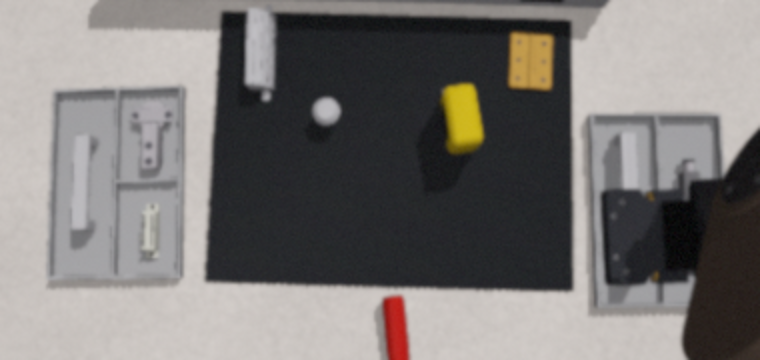

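All five parts lie flat in their own compartments: short pull (82,183), hinge (150,135) and catch (150,230) in the door tray, long pull and damper in the drawer tray. Their top heights match the given sizes, and the knob, shell pull and butt hinge haven't moved. The arm is clear, so I'll hand in.

```bash
python3 -c "
from cell import *
print(job_done())"
```

```text
the job is handed in; nothing more can be done
None
```

I made up both kits and handed the job in at about 20 s; the last pictures show all five parts flat in their own compartments and the knob, shell pull and butt hinge where they were, but no verdict came back.

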